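Seat the signal lamp's lens and close its retainer

ROBOT

A 6-joint arm with a two-finger parallel gripper is mounted at the origin on the work surface. World frame = base frame: x ahead of the robot, y to its left, z up, the work surface at z = 0. Lengths are in m, angles in rad, forces in N, time in s.
With the tool pointing down it reaches from about 0.3 to 0.825 m from the base axis. Payload 5.4 kg.
Tool frame: the origin (TCP) lies midway between the tips of the shut fingers; the grasp point (between the pads) lies ctrl.grasp_offset behind it (ctrl.grasp_offset is the distance from the TCP to the grasp point, in m); z points along the fingers, y is the line along which they close (so a half turn about z gives the same grasp; the last joint's range is limited). The gripper opens to 92 mm and grips with 3 to 60 N. Pads are 20 mm wide; open, the fingers measure 128 mm over their backs; the gripper's body (75 mm by 189 mm) begins 69 mm behind the grasp point.
Start: joints at [-1.392, 0.158, 1.597, -0, 1.386, -0.21], TCP at [0.218, -0.532, 0.215] pointing down, gripper open.
Joint ranges: [-2.91, 2.91], [-0.94, 2.29], [0.18, 2.7], [-1.29, 4.43], [0.17, 2.64], [-3, 3]. Speed limits (rad/s): [2.57, 2.57, 3.14, 3.14, 3.14, 3.14].

INTERFACE

Orientations are given as a 3x3 rotation matrix whose columns are the frame's x, y, z axes.
In Python, from plant import ctrl, vision, job_done gives the robot as it stands. The module is installed in compiled form; this text tells all that it offers.
- The arm moves only by the tool move_arm, never from a script. Its argument "targets" is a list of rows, each an object of numbers: "x", "y", "z": the shift along the world's x, y, z in mm; "roll": the turn about the world's z in rad; "claw": the closure, from -1 (fully open) to 1 (shut), so that 0 is half open. A call has 1 to 5 rows; each row is the pose to reach, as a shift and turn from the pose commanded when the call began; what a row does not reach only later rows make up. A row lasts 1/12 s, in which the tool goes at most 41.7 mm and 7.16 degrees, less where a joint would pass 70% of its speed; a pose out of reach is approached as far as the arm can. A call with a gripper value outside its range is refused whole. The fingers move at their own pace and stop on an object; "grip_force" is the grip in N (left out, the last holds). Time passes only in rows, so rows that repeat a pose let the fingers close. It gives the time, the measured TCP pose, the force, the opening and the grip force at its end, in the units of the state.
- ctrl.read_state(): the state, without advancing time (a new reading comes with each control period).
- vision.capture(name): name is "scene" or "top" or "wrist"; returns the picture (420x560x3 uint8, red, green, blue); there is no depth.
- vision.calibration(name): a dict with "fx", "fy", "cx", "cy" (pixels), "R" (3x3) and "t" (3): a world point X has camera coordinates R X + t. Camera axes: x right, y down, z forward; pixel columns grow to the right and rows downward; lengths in m; the calibration is good to about 2 mm. A picture is of the moment at which its call begins: read the wrist's pose just before it. calibration takes no time and is no camera call; for the wrist camera it gives the pose at the moment of the call.
- job_done(): hands the job in; it is judged then, once.
The state is a dict: "clock": time; "joints": joint angles; "qvel": joint speeds; "joint_torque": joint torques, N m; "tcp_pos": TCP position; "tcp_rot": TCP orientation; "ft_force": force on the tool from outside, world axes, zero at the start; "ft_torque": the same for the moment, N m; "opening": finger opening in m; "gripper_force": force on a finger pad.
Only numpy, scipy, OpenCV 4.12 (cv2) and the standard library are available. Lean on these libraries where they do the work, as an engineer would, in place of code of your own. Each camera call takes 0.05 s, during which the arm holds its last target. There are 200 camera calls.

TASK

Refit the glass of the signal lamp that lies face up on the bench: with the fingertips, push the loose lens across the face until it drops into its round recess and lies flat in it, then push the small swivelling retainer round, fully home to its stop over the lens. Only push: do not lift the lens off the face or let it fall from the case, and leave everything else where it is.

Things in the scene. Friction and masses are not known exactly. Their poses are not given: they have to be found in the camera images.
- case: olive steel signal-lamp case, lying on its back, fixed to the table: 240 mm (its x) by 200 mm (its y), 60 mm high, so its flat level face is 60 mm above the table. Origin: centre of its underside; z up; x is the long direction. The recess is off-centre towards +x and the retainer's pivot is beside it towards +y
- recess (a point): centre of the mouth of the round lens recess, level with the case's face (60 mm above the table). The recess is 64 mm in diameter and 9 mm deep with a flat bright floor; it lies at x +35, y 0 mm of the case frame
- lens: the loose lens: a flat disc, glass in a steel ring, 60 mm in diameter and 8 mm thick, 40 to 85 g, lying on the case's face on the -x side of the recess. Origin: centre of its underside; z up
- lens_center (a point): centre of the lens, half-way through its thickness (64 mm above the table as it lies on the face, 55 mm when seated, its top then 1 mm below the face). A lens pushed with its leading edge over the recess tips in when it is within about 10 mm of being centred; should one edge stay propped on the rim, a further push on that raised edge, towards the low side, drops it
- retainer_post (a point): the retainer's black upright post, 10 mm in diameter, this point half-way up it (81 mm above the table); the post rises from 67 to 95 mm above the table, 35 mm out from the pivot on a flat steel blade 12 mm wide. The blade runs from 63 to 67 mm above the table and its tip is 43 mm from the pivot; it clears a seated lens but is blocked by an unseated one
- retainer_pivot (a point): the retainer's upright pivot axis, 47 mm from the recess centre towards the case's +y side, 67 mm above the table; the pivot's top is 70 mm above the table
- retainer (a joint): angle of the retainer about its pivot, rad. 0: fully closed against its stop, blade pointing from the pivot straight to the recess centre (case -y). It grows counter-clockwise seen from above: at 1.57 the blade points along the case's +x, clear of the recess. It starts open (1.3 to 2.1; stop at 2.3), turns with light friction (about 1 N at the post) and stays where it is left
- thumb_nut: bystander: small brass thumb nut, 22 mm diameter, 15 mm tall, standing on the lamp case's face in the corner at about x +95, y -75 mm of the case frame; leave it alone
- spare_ring: bystander: bare flat steel ring without glass, 60 mm outside, 48 mm inside, 6 mm thick, lying on the table beside the case; leave it alone
- screwdriver: bystander: screwdriver with wooden handle, 170 mm long, lying on the table beside the case; origin on its underside; leave it alone
- handset: bystander: black telephone handset, 225 mm long, 75 mm high, lying on the table to the right; leave it alone
- control_box: bystander: small olive control box, 100 x 75 x 40 mm, on the table to the right; leave it alone
- tin_mug: bystander: steel mug, 80 mm across and 80 mm high, on the table to the left; leave it alone
- cell: bystander: dark upright battery cell, 34 mm diameter, 61 mm high, on the table to the left; leave it alone
Mind the look-alikes: they are no part of the job. What is shaped like the lens but red or yellow is not meant.

How it is judged:
By the outcome, as a careful person would: the job done as asked, in the order asked, and still so for the second after the job is handed in, with the robot touching nothing.
It also fails if it takes over 64 s, if anything falls off the work surface, if the arm or the gripper's body presses on something with over 40 N, if the wrist force passes 120 N, or if a joint passes its speed limit or range.

## Working session

There is one attempt and no reset: what is moved stays moved. The work goes in short steps, Python scripts to look and compute and a tool call to move; the robot and the scene stay as the last step left them, time stands still between calls to the robot, and variables do not carry over. Pictures are saved under pics/ and viewed, at most 10 in all, crops included, and the job is handed in when it is done.

Besides the shell and the picture viewer there is one more tool, called after ">>>" as name(argument=value, ...), one argument or row to a line, values as JSON. move_arm: Moves the arm, as the interface text tells. Its arguments: {"type":"object","properties":{"targets":{"type":"array"},"grip_force":{"type":"number"}},"required":["targets"]}

```bash
mkdir -p pics; cat > h.py <<'E'
import numpy as np,cv2
from plant import ctrl,vision,job_done
def snap(cam,name,crop=None,s=1):
    im=vision.capture(cam)[:,:,::-1].copy()
    if crop: x0,y0,x1,y1=crop; im=im[y0:y1,x0:x1]
    if s!=1: im=cv2.resize(im,None,fx=s,fy=s,interpolation=cv2.INTER_CUBIC)
    cv2.imwrite('pics/'+name,im)
def w(cam,u,v,z,c=None):
    c=c or vision.calibration(cam);R=np.array(c['R']);t=np.array(c['t'])
    d=R.T@np.array([(u-c['cx'])/c['fx'],(v-c['cy'])/c['fy'],1]);o=-R.T@t
    return o+d*(z-o[2])/d[2]
E
python3 - <<'E'
from h import *
s=ctrl.read_state();print(s['tcp_pos'],s['tcp_rot'],s['opening'],ctrl.grasp_offset,s['clock'])
snap('top','top.png',s=1.42)
for c in('top','scene'):
  k=vision.calibration(c);print(k['fx'],-np.array(k['R']).T@k['t'])
E
```

```text
[ 0.21781878 -0.53147086  0.21362541] [[ 9.25387665e-01  3.79021831e-01 -3.48123212e-04]
 [ 3.79021807e-01 -9.25385918e-01  1.83651762e-03]
 [ 3.73931953e-04 -1.83143704e-03 -9.99998253e-01]] 0.09219313289336682 0.0187 0.0
398.85934713269717 [ 0.43426149 -0.00421903  1.18975604]
437.5499493073781 [1.00479125 0.90605965 0.78212883]
```

View pics/top.png

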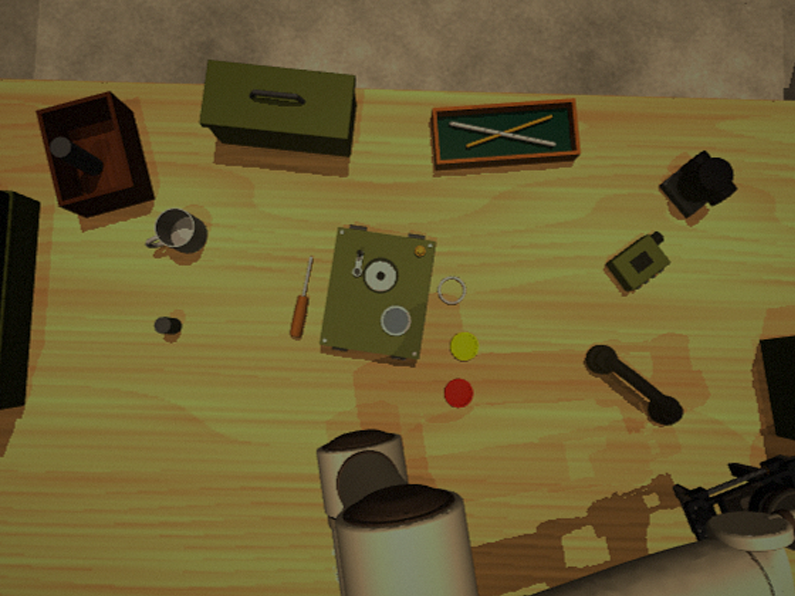

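The case is at about (380,293) in this picture, with its long axis nearly along world +x (image up). The recess is at (380,275), the lens at (396,320), the retainer at (358,262) and the nut at (420,251). I need an enlarged crop for measuring.

```bash
python3 - <<'E'
from h import *
snap('top','crop.png',(220,155,320,260),5.5)
E
```

```text
(no output)
```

View pics/crop.png

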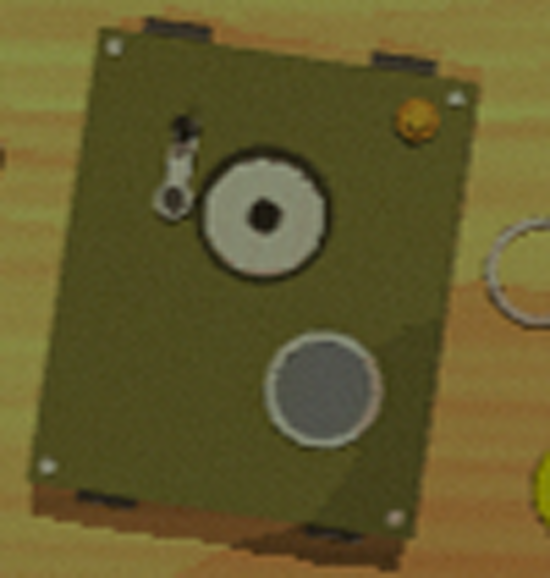

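The crop shows the face corners at (100,28), (480,85), (412,537) and (30,482). The recess is at (265,214), the lens at (324,389), the pivot at (173,198) and the post top at (185,128).

```bash
python3 - <<'E'
from h import *
c=vision.calibration('top')
f=lambda u,v,z:w('top',220+u/5.5-.5+.5/5.5,155+v/5.5-.5+.5/5.5,z,c)[:2]
TL,TR,BR,BL=[f(*p,.06) for p in((100,28),(480,85),(412,537),(30,482))]
ax=(TL+TR-BL-BR);th=np.arctan2(ax[1],ax[0]);cen=(TL+TR+BR+BL)/4
print('yaw',th,np.linalg.norm(ax)/2,np.linalg.norm(TL-TR),cen)
R=np.array([[np.cos(th),-np.sin(th)],[np.sin(th),np.cos(th)]])
rec=f(265,214,.0595);print('rec',rec,cen+R@[.035,0])
L=f(324,389,.068);print('lens',L,'case rel rec',R.T@(L-rec))
piv=f(173,198,.07);post=f(185,128,.095);print('piv',piv,rec+R@[0,.047],'post',post,R.T@(post-piv))
d=rec-L;print('push',d,np.linalg.norm(d),np.arctan2(d[1],d[0]),'nut',f(417,120,.075))
s=ctrl.read_state();print(np.arctan2(s['tcp_rot'][1][1],s['tcp_rot'][0][1]))
E
```

```text
yaw -0.12072042466419476 0.23764373186873203 0.2002677962748719 [0.5334068  0.03567073]
rec [0.56851715 0.03189912] [0.56815208 0.03145577]
lens [ 0.47833018 -0.00118772] case rel rec [-0.08554604 -0.04370703]
piv [0.57423465 0.07904526] [0.57417724 0.07855706] post [0.60674293 0.07231116] [ 0.03308265 -0.0027702 ]
push [0.09018697 0.03308684] 0.09606471341444231 0.35162351264258485 nut [ 0.61733809 -0.04511494]
-1.1820231903329481
```

>>> move_arm(
  targets=[
    {"x": 16,"y": 38,"z": 0,"roll": -0.037,"claw": 0.13},
    {"x": 32,"y": 76,"z": 0,"roll": -0.037,"claw": 0.13},
    {"x": 48,"y": 114,"z": 0,"roll": -0.037,"claw": 0.13},
    {"x": 64,"y": 152,"z": 0,"roll": -0.037,"claw": 0.13},
    {"x": 79,"y": 190,"z": 0,"roll": -0.037,"claw": 0.13},
  ],
)

```text
clock: 0.52
tcp_pos: [0.2972, -0.34, 0.214]
tcp_rot: [[0.939, 0.344, -0.0], [0.344, -0.939, 0.001], [0.0, -0.001, -1.0]]
ft_force: [0.9, -0.3, -0.5]
opening: 0.061
gripper_force: 0.0
```

>>> move_arm(
  targets=[
    {"x": 16,"y": 38,"z": 0,"roll": 0,"claw": 0.13},
    {"x": 32,"y": 76,"z": 0,"roll": 0,"claw": 0.13},
    {"x": 48,"y": 114,"z": 0,"roll": 0,"claw": 0.13},
    {"x": 64,"y": 152,"z": 0,"roll": 0,"claw": 0.13},
    {"x": 79,"y": 190,"z": 0,"roll": 0,"claw": 0.13},
  ],
)

```text
clock: 0.93
tcp_pos: [0.3761, -0.15, 0.2144]
tcp_rot: [[0.939, 0.344, 0.0], [0.344, -0.939, 0.0], [0.0, 0.0, -1.0]]
ft_force: [1.3, -0.2, -0.3]
opening: 0.0399
gripper_force: 0.0
```

>>> move_arm(
  targets=[
    {"x": 16,"y": 38,"z": 0,"roll": 0,"claw": 0.13},
    {"x": 32,"y": 76,"z": 0,"roll": 0,"claw": 0.13},
    {"x": 48,"y": 114,"z": 0,"roll": 0,"claw": 0.13},
    {"x": 53,"y": 132,"z": -35,"roll": 0,"claw": 0.13},
    {"x": 53,"y": 132,"z": -70,"roll": 0,"claw": 0.13},
  ],
)

```text
clock: 1.35
tcp_pos: [0.4313, -0.0171, 0.1455]
tcp_rot: [[0.937, 0.349, 0.006], [0.349, -0.937, -0.001], [0.005, 0.003, -1.0]]
ft_force: [0.0, -0.9, -0.3]
opening: 0.04
gripper_force: 0.0
```

```bash
python3 - <<'E'
from h import *
s=ctrl.read_state();c=vision.calibration('wrist')
snap('wrist','w1.png',s=1.4)
print(s['tcp_pos'],{k:np.round(c[k],4).tolist() for k in c})
R=np.array(c['R']);
for n,p in(('recess',(.5685,.0319,.06)),('lens',(.4783,-.0012,.068)),('piv',(.5742,.0790,.07)),('post',(.6067,.0723,.095)),('tcp',s['tcp_pos'])):
  q=R@np.array(p)+c['t'];print(n,1.4*(c['fx']*q[0]/q[2]+c['cx']),1.4*(c['fy']*q[1]/q[2]+c['cy']))
E
```

```text
[ 0.43130333 -0.01709368  0.1455032 ] {'fx': 320.3884, 'fy': 320.3884, 'cx': 279.817, 'cy': 207.9682, 'R': [[0.3495, -0.9369, 0.003], [-0.9004, -0.3349, 0.2778], [-0.2593, -0.0998, -0.9606]], 't': [-0.1666, 0.3694, 0.4356]}
recess 396.3954054611278 21.997202280238376
lens 395.1557985371308 214.85360539940035
piv 307.4701796094805 -36.51748765477868
post 336.7593871123592 -144.49972234208485
tcp 393.1352627268427 357.0065207254066
```

View pics/w1.png

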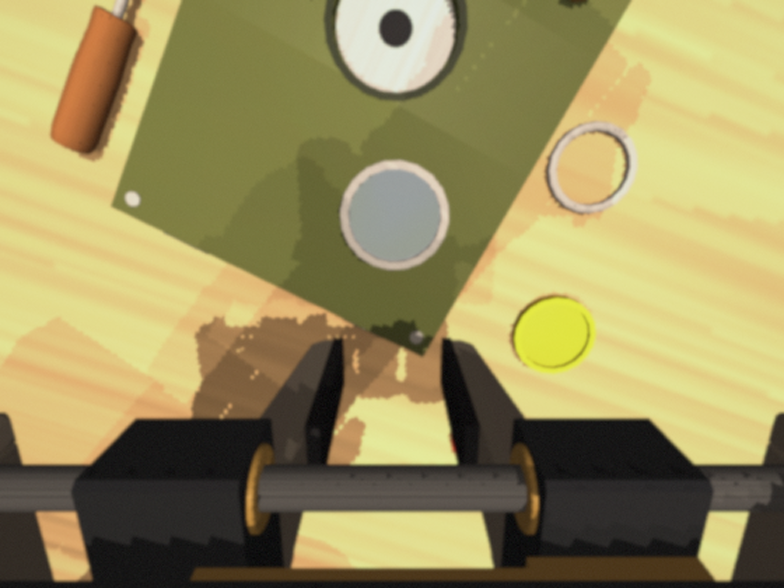

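The lens (395,215) and recess (396,26) match the predictions to within 2–3 mm. Both fingers are visible behind the lens, so I'm descending.

>>> move_arm(
  targets=[
    {"x": 0,"y": 0,"z": -38,"roll": 0,"claw": 0.13},
    {"x": 0,"y": 0,"z": -70,"roll": 0,"claw": 0.13},
    {"x": 0,"y": 0,"z": -79,"roll": 0,"claw": 0.13},
    {"x": 0,"y": 0,"z": -80,"roll": 0,"claw": 0.13},
    {"x": 0,"y": 0,"z": -80,"roll": 0,"claw": 0.13},
  ],
)

```text
clock: 1.82
tcp_pos: [0.4293, -0.0205, 0.0655]
tcp_rot: [[0.939, 0.344, 0.0], [0.344, -0.939, -0.0], [0.0, 0.0, -1.0]]
ft_force: [0.7, 0.2, 0.8]
opening: 0.0401
gripper_force: 0.0
```

>>> move_arm(
  targets=[
    {"x": 0,"y": 0,"z": -2,"roll": 0,"claw": 0.13},
    {"x": 9,"y": 3.5,"z": -2,"roll": 0,"claw": 0.13},
    {"x": 18,"y": 7,"z": -2,"roll": 0,"claw": 0.13},
    {"x": 27,"y": 10,"z": -2,"roll": 0,"claw": 0.13},
    {"x": 36,"y": 13.5,"z": -2,"roll": 0,"claw": 0.13},
  ],
)

```text
clock: 2.23
tcp_pos: [0.4668, -0.0064, 0.0634]
tcp_rot: [[0.939, 0.345, 0.002], [0.345, -0.939, -0.001], [0.001, 0.001, -1.0]]
ft_force: [-0.9, -0.1, -0.1]
opening: 0.0397
gripper_force: 0.3
```

>>> move_arm(
  targets=[
    {"x": 8,"y": 3,"z": 0,"roll": 0,"claw": 0.13},
    {"x": 16,"y": 6,"z": 0,"roll": 0,"claw": 0.13},
    {"x": 24,"y": 9,"z": 0,"roll": 0,"claw": 0.13},
    {"x": 32,"y": 12,"z": 0,"roll": 0,"claw": 0.13},
    {"x": 40,"y": 15,"z": 0,"roll": 0,"claw": 0.13},
  ],
)

```text
clock: 2.65
tcp_pos: [0.5057, 0.0088, 0.0625]
tcp_rot: [[0.939, 0.345, -0.0], [0.345, -0.939, 0.0], [-0.0, -0.0, -1.0]]
ft_force: [-1.1, -1.3, 0.4]
opening: 0.0403
gripper_force: 0.4
```

```bash
python3 - <<'E'
from h import *
s=ctrl.read_state();c=vision.calibration('wrist')
snap('wrist','w2.png',s=1.4)
print(s['tcp_pos'],s['ft_force'])
R=np.array(c['R'])
for n,p in(('recess',(.5685,.0319,.06)),('expected lens',(*(np.array(s['tcp_pos'][:2])+.0324*np.array([.939,.344])),.068))):
  q=R@np.array(p)+c['t'];print(n,1.4*(c['fx']*q[0]/q[2]+c['cx']),1.4*(c['fy']*q[1]/q[2]+c['cy']))
E
```

```text
[0.50566909 0.00879086 0.06248007] [-1.12626279 -1.34928214  0.37584193]
recess 393.14785949867564 191.29009066993675
expected lens 393.2993446857957 285.2541291024508
```

View pics/w2.png

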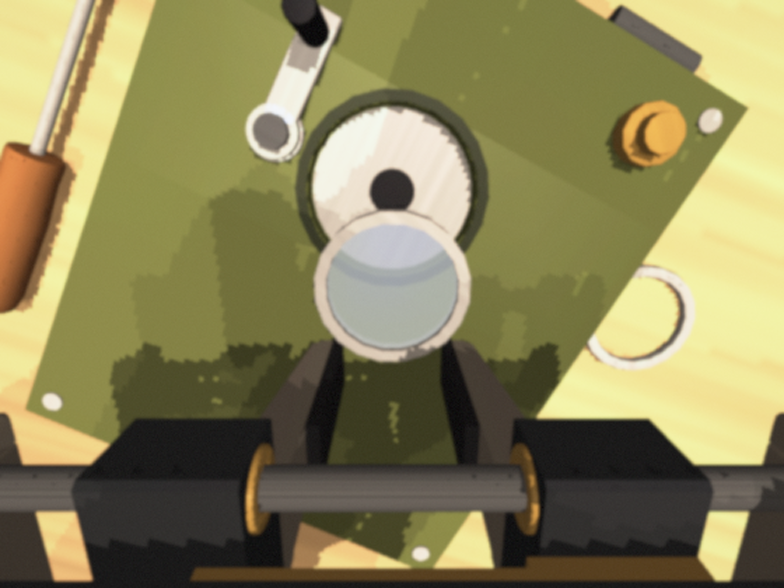

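The lens (392,285) sits snugly against both tips and is lined up with the recess (392,190), which is about 35 mm ahead.

>>> move_arm(
  targets=[
    {"x": 7,"y": 2.6,"z": 0.5,"roll": 0,"claw": 0.13},
    {"x": 14,"y": 5.2,"z": 0.5,"roll": 0,"claw": 0.13},
    {"x": 21,"y": 7.8,"z": 0.5,"roll": 0,"claw": 0.13},
    {"x": 27,"y": 10,"z": 0.5,"roll": 0,"claw": 0.13},
    {"x": 32,"y": 12,"z": 0.5,"roll": 0,"claw": 0.13},
  ],
)

```text
clock: 3.12
tcp_pos: [0.5377, 0.0206, 0.0631]
tcp_rot: [[0.939, 0.345, 0.0], [0.345, -0.939, 0.0], [0.0, 0.0, -1.0]]
ft_force: [-0.8, -0.0, -0.6]
opening: 0.04
gripper_force: 0.0
```

```bash
python3 - <<'E'
from h import *
s=ctrl.read_state()
snap('wrist','w3.png',s=1.4)
print(s['tcp_pos'],s['ft_force'])
E
```

```text
[0.53768957 0.02064071 0.06310992] [-0.76276725 -0.02683627 -0.55182718]
```

View pics/w3.png

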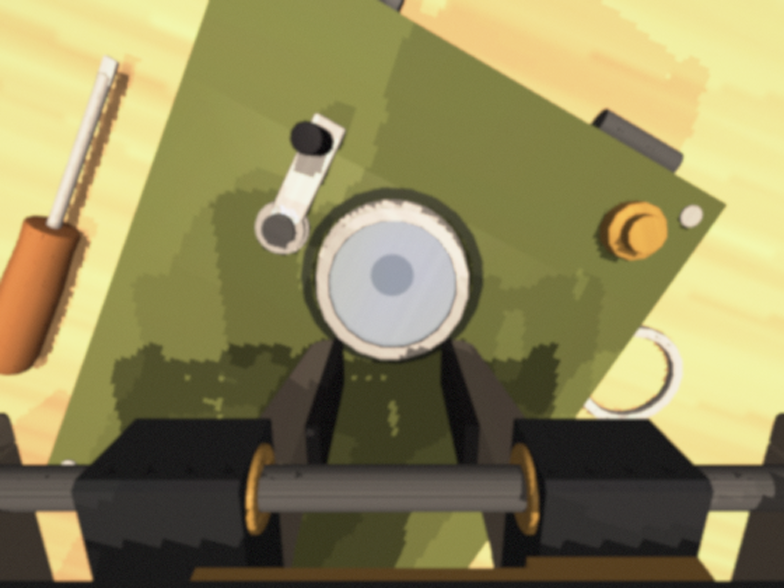

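The lens centre (392,280) is still slightly short of the recess, with its near edge (392,360) apparently propped against the fingers. I'll push a few millimetres more.

>>> move_arm(
  targets=[
    {"x": 2,"y": 0.7,"z": 0,"roll": 0,"claw": 0.13},
    {"x": 4,"y": 1.4,"z": 0,"roll": 0,"claw": 0.13},
    {"x": 6,"y": 2.1,"z": 0,"roll": 0,"claw": 0.13},
    {"x": 6,"y": 2.1,"z": 0,"roll": 0,"claw": 0.13},
  ],
)

```text
clock: 3.5
tcp_pos: [0.5432, 0.0225, 0.0631]
tcp_rot: [[0.939, 0.344, 0.0], [0.344, -0.939, -0.0], [0.0, 0.0, -1.0]]
ft_force: [0.2, 0.5, 1.2]
opening: 0.0402
gripper_force: 0.0
```

```bash
python3 - <<'E'
from h import *
s=ctrl.read_state()
snap('wrist','w4.png',s=1.4)
print(s['tcp_pos'],s['ft_force'])
E
```

```text
[0.5431758  0.02253176 0.06314289] [0.20991088 0.48380587 1.15389946]
```

View pics/w4.png

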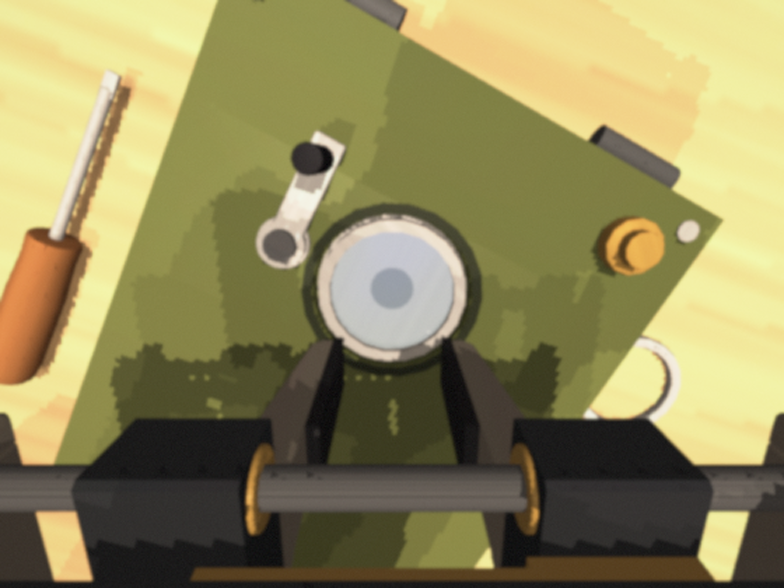

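The lens is now flat and concentric in the recess: lens centre (392,288), with a dark recess gap visible all round. Next I lift, shut the fingers and go round behind the retainer post.

>>> move_arm(
  targets=[
    {"x": -3,"y": -1,"z": 30,"roll": 0,"claw": 0.13},
    {"x": -3,"y": -1,"z": 62,"roll": 0,"claw": 1},
    {"x": 25,"y": 18,"z": 62,"roll": 0.09,"claw": 1},
    {"x": 55,"y": 40,"z": 62,"roll": 0.18,"claw": 1},
    {"x": 80,"y": 56,"z": 62,"roll": 0.27,"claw": 1},
  ],
)

```text
clock: 3.97
tcp_pos: [0.6247, 0.0796, 0.1266]
tcp_rot: [[0.81, 0.586, 0.003], [0.586, -0.811, 0.0], [0.002, 0.001, -1.0]]
ft_force: [1.1, 0.2, 0.0]
opening: 0.0151
gripper_force: 0.0
```

>>> move_arm(
  targets=[
    {"x": 14,"y": 8,"z": 0,"roll": 0,"claw": 1},
    {"x": 14,"y": 8,"z": 0,"roll": 0,"claw": 1},
    {"x": 14,"y": 8,"z": 0,"roll": 0,"claw": 1},
  ],
)

```text
clock: 4.22
tcp_pos: [0.6367, 0.0866, 0.1247]
tcp_rot: [[0.813, 0.583, -0.001], [0.583, -0.813, -0.0], [-0.001, -0.0, -1.0]]
ft_force: [-0.4, -1.4, -0.2]
opening: 0.0008
gripper_force: 0.0
```

>>> move_arm(
  targets=[
    {"x": 0,"y": 0,"z": -25,"roll": 0,"claw": 1},
    {"x": 0,"y": 0,"z": -49,"roll": 0,"claw": 1},
    {"x": -4,"y": -3,"z": -49,"roll": 0,"claw": 1},
    {"x": -9,"y": -6.5,"z": -49,"roll": 0,"claw": 1},
    {"x": -14,"y": -10,"z": -49,"roll": 0,"claw": 1},
  ],
)

```text
clock: 4.63
tcp_pos: [0.6235, 0.0757, 0.0774]
tcp_rot: [[0.813, 0.582, 0.004], [0.582, -0.813, -0.0], [0.003, 0.002, -1.0]]
ft_force: [7.4, -0.4, -3.4]
opening: 0.0004
gripper_force: 3.5
```

>>> move_arm(
  targets=[
    {"x": -6,"y": -4.5,"z": 0,"roll": 0,"claw": 1},
    {"x": -12,"y": -9,"z": 0,"roll": 0,"claw": 1},
    {"x": -18,"y": -13,"z": 0,"roll": 0,"claw": 1},
    {"x": -24,"y": -17.5,"z": 0,"roll": 0,"claw": 1},
    {"x": -29,"y": -21,"z": 0,"roll": 0,"claw": 1},
  ],
)

```text
clock: 5.05
tcp_pos: [0.5933, 0.0551, 0.0769]
tcp_rot: [[0.813, 0.582, 0.0], [0.582, -0.813, 0.0], [0.0, -0.0, -1.0]]
ft_force: [0.5, 1.2, 0.3]
opening: 0.0005
gripper_force: 0.8
```

>>> move_arm(
  targets=[
    {"x": -3,"y": -2,"z": 0,"roll": 0,"claw": 1},
    {"x": -5,"y": -3.5,"z": 0,"roll": 0,"claw": 1},
    {"x": -7,"y": -5,"z": 0,"roll": 0,"claw": 1},
    {"x": -7,"y": -5,"z": 0,"roll": 0,"claw": 1},
  ],
)

```text
clock: 5.38
tcp_pos: [0.5864, 0.0506, 0.0759]
tcp_rot: [[0.813, 0.583, -0.001], [0.583, -0.813, 0.0], [-0.001, -0.001, -1.0]]
ft_force: [-0.3, 0.6, 0.4]
opening: 0.0005
gripper_force: 0.3
```

```bash
python3 - <<'E'
from h import *
s=ctrl.read_state()
snap('wrist','w5.png',s=1.4)
print(s['tcp_pos'],s['ft_force'])
E
```

```text
[0.58639887 0.05055766 0.07586062] [-0.26566966  0.62171893  0.37203941]
```

View pics/w5.png

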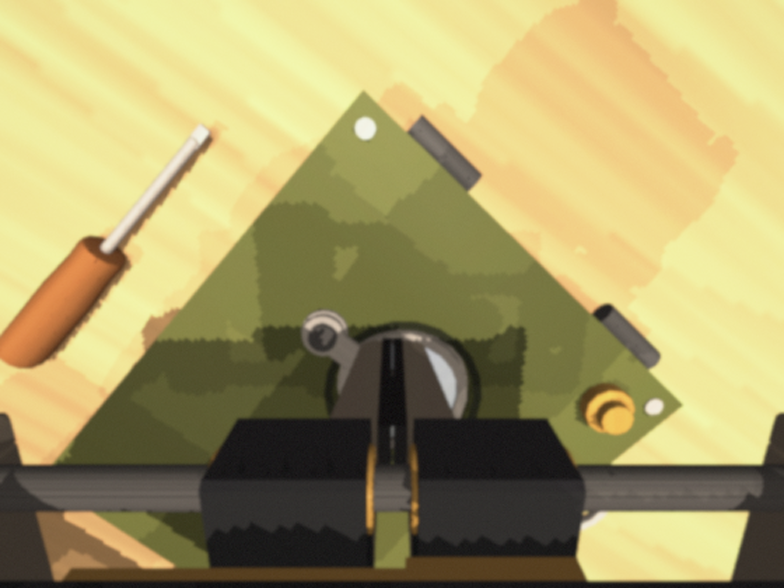

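The blade runs from its pivot (323,333) down-right and is nearly over the lens. I keep going gently until the stop shows up as force.

>>> move_arm(
  targets=[
    {"x": -1,"y": 0,"z": 0,"roll": 0,"claw": 1},
    {"x": -2,"y": -0.5,"z": 0,"roll": 0,"claw": 1},
    {"x": -3,"y": -0.5,"z": 0,"roll": 0,"claw": 1},
    {"x": -4,"y": -1,"z": 0,"roll": 0,"claw": 1},
    {"x": -4,"y": -1,"z": 0,"roll": 0,"claw": 1},
  ],
)

```text
clock: 5.85
tcp_pos: [0.5843, 0.0502, 0.0761]
tcp_rot: [[0.813, 0.582, 0.004], [0.582, -0.813, 0.001], [0.004, 0.001, -1.0]]
ft_force: [6.3, 4.3, -5.1]
opening: 0.0003
gripper_force: 3.9
```

Contact force is about 7.6 N at the predicted end position. I'll press a little more along the post's closing tangent, then withdraw.

>>> move_arm(
  targets=[
    {"x": -1,"y": 0,"z": 0,"roll": 0,"claw": 1},
    {"x": -2,"y": 0,"z": 0,"roll": 0,"claw": 1},
    {"x": -2,"y": 0,"z": 0,"roll": 0,"claw": 1},
  ],
)

```text
clock: 6.1
tcp_pos: [0.584, 0.0503, 0.0764]
tcp_rot: [[0.813, 0.582, 0.008], [0.582, -0.813, 0.001], [0.007, 0.003, -1.0]]
ft_force: [11.1, 4.6, -9.8]
opening: 0.0004
gripper_force: 6.1
```

>>> move_arm(
  targets=[
    {"x": 12,"y": 8,"z": 0,"roll": 0,"claw": 1},
    {"x": 20,"y": 14,"z": 0,"roll": 0,"claw": 1},
    {"x": 20,"y": 14,"z": 35,"roll": 0,"claw": 1},
    {"x": 20,"y": 14,"z": 75,"roll": 0,"claw": 1},
    {"x": 20,"y": 14,"z": 110,"roll": 0,"claw": 1},
  ],
)

```text
clock: 6.52
tcp_pos: [0.6003, 0.0633, 0.1872]
tcp_rot: [[0.813, 0.583, -0.002], [0.583, -0.813, -0.001], [-0.002, -0.001, -1.0]]
ft_force: [1.5, 0.3, 1.1]
opening: 0.0005
gripper_force: 0.0
```

>>> move_arm(
  targets=[
    {"x": -20,"y": -36,"z": 0,"roll": 0,"claw": 1},
    {"x": -40,"y": -72,"z": 0,"roll": 0,"claw": 1},
    {"x": -60,"y": -108,"z": 0,"roll": 0,"claw": 1},
    {"x": -80,"y": -144,"z": 0,"roll": 0,"claw": 1},
    {"x": -100,"y": -180,"z": 0,"roll": 0,"claw": 1},
  ],
)

```text
clock: 6.93
tcp_pos: [0.4993, -0.1179, 0.1861]
tcp_rot: [[0.812, 0.583, -0.001], [0.583, -0.812, -0.001], [-0.001, 0.0, -1.0]]
ft_force: [0.9, 0.3, 0.3]
opening: 0.0004
gripper_force: 0.0
```

>>> move_arm(
  targets=[
    {"x": -20,"y": -36,"z": 0,"roll": 0,"claw": 1},
    {"x": -40,"y": -72,"z": 0,"roll": 0,"claw": 1},
    {"x": -60,"y": -108,"z": 0,"roll": 0,"claw": 1},
    {"x": -60,"y": -108,"z": 0,"roll": 0,"claw": 1},
    {"x": -60,"y": -108,"z": 0,"roll": 0,"claw": 1},
  ],
)

```text
clock: 7.35
tcp_pos: [0.4397, -0.2262, 0.1861]
tcp_rot: [[0.815, 0.579, -0.001], [0.579, -0.815, -0.0], [-0.001, -0.0, -1.0]]
ft_force: [-0.4, 0.4, -0.2]
opening: 0.0009
gripper_force: 0.0
```

```bash
python3 - <<'E'
from h import *
snap('top','end.png',(220,155,320,260),5.5)
E
```

```text
(no output)
```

View pics/end.png

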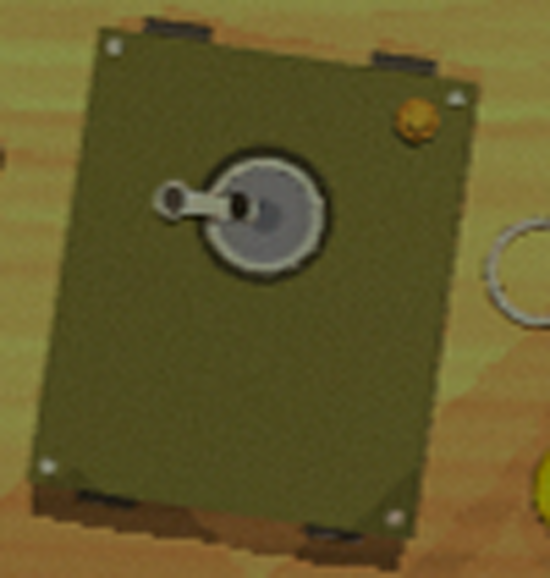

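The lens is seated concentrically at (265,215). The blade runs from the pivot (173,199) through the post (238,205) towards the recess centre. The stop was felt at about 12 N with no further motion, and the nut and ring are unmoved.

```bash
python3 -c "
from plant import job_done;print(job_done())"
```

```text
the job is handed in; nothing more can be done
None
```

The lens lies flat in its recess, the retainer is pushed home against its stop over it, and the job is handed in at about 7.4 s on the robot's clock, with the arm clear.

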